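Spent cells into the battery collecting jar

TASK

Two of the battery cells on the stockroom bench are flat and have red-taped tops. Feed these two, one at a time, through the yellow neck of the clear collecting jar so that both end up lying or standing down in its body. Leave the fresh blue cell standing where it is.

Things in the scene. Friction and masses are not known exactly. Their poses are not given: they have to be found in the camera images.
- spent_a_center (a point): a D-size battery cell standing upright on the bench, flat end down: a cylinder 33 mm in diameter and 61 mm tall (the top 3 mm is a small 10 mm wide nub), 110 to 170 g. Spent: grey jacket, the upper third and the nub wrapped in red tape, so it looks red from above. The point is at its centre, 30 mm above its underside; its z axis points to the nub.
- spent_b_center (a point): a D-size battery cell standing upright on the bench, flat end down: a cylinder 33 mm in diameter and 61 mm tall (the top 3 mm is a small 10 mm wide nub), 110 to 170 g. Spent: grey jacket, the upper third and the nub wrapped in red tape, so it looks red from above. The point is at its centre, 30 mm above its underside; its z axis points to the nub.
- fresh_center (a point): a D-size battery cell standing upright on the bench, flat end down: a cylinder 33 mm in diameter and 61 mm tall (the top 3 mm is a small 10 mm wide nub), 110 to 170 g. Fresh, to be left alone: blue jacket, no tape, bare steel top. The point is at its centre, 30 mm above its underside; its z axis points to the nub.
- jar_mouth (a point): centre of the jar's mouth, on the top rim; z up. The upright jar is fixed to the bench on a green 150 mm square foot, 178 mm tall. Yellow neck: straight tube, 60 mm inner, 68 mm outer diameter, 40 mm down from the rim; then a 25 mm high sloping shoulder to the clear body, 112 mm inner, 120 mm outer diameter. Inner floor 165 mm below the rim; cells let go in the neck fall to it, which is all right.
There are look-alikes about, which are no part of the job. What is shaped like the part that bears jar_mouth but orange or turquoise is not meant.

How it is judged:
By the outcome, as a careful person would: the job done as asked, in the order asked, and still so for the second after the job is handed in, with the robot touching nothing.
It also fails if it takes over 51 s, if anything falls off the work surface, if the arm or the gripper's body presses on something with over 40 N, if the wrist force passes 120 N, or if a joint passes its speed limit or range.

ROBOT

A 6-joint arm with a two-finger parallel gripper is mounted at the origin on the work surface. World frame = base frame: x ahead of the robot, y to its left, z up, the work surface at z = 0. Lengths are in m, angles in degrees, forces in N, time in s.
With the tool pointing down it reaches from about 0.4 to 0.825 m from the base axis. Payload 7 kg.
Tool frame: the origin (TCP) lies on the centre line of the jaws, within the pads' length; the fingertips stand 19 mm ahead of it and the grasp point (between the pads) is the TCP; z points along the fingers, y is the line along which they close (so a half turn about z gives the same grasp; the last joint's range is limited). The gripper opens to 88 mm and grips with 3 to 60 N. Pads are 19 mm wide; open, the fingers measure 130 mm over their backs; the gripper's body (78 mm by 193 mm) begins 47 mm behind the grasp point.
Start: joints at [83.085, 20.546, 0.682, 0, -70.136, -16.507], TCP at [0.268, 0.619, 0.246] pointing down, gripper open.
Joint ranges: [-176.03, 176.03], [-82.01, 121.73], [-58.28, 71.71], [-173.87, 95.51], [-174.79, -0.11], [-173.66, 173.66]. Speed limits (degrees/s): [136.94, 136.94, 172.46, 180, 180, 180].

INTERFACE

Orientations are given as [roll, pitch, yaw] about the fixed x, y, z axes, in that order (R = Rz(yaw) Ry(pitch) Rx(roll)).
In Python, from plant import get_state, capture, close_job gives the robot as it stands.
- The arm moves only by the tool apply_moves, never from a script. Its argument "targets" is a list of rows, each a list of 7 numbers: the opening, from 0 (shut) to 1 (fully open), then the shift along the tool's x, y, z normalised to -1 to 1, where 1 is 1000 mm, then the turn, a rotation vector about the tool's x, y, z normalised to -1 to 1, where 1 is 90 degrees. In form: [[claw, tx, ty, tz, ax, ay, az], ...]. A call has 1 to 20 rows; each row shifts and turns the commanded pose from where the row before left it, along the tool's axes as they then stand; what a row does not reach is not made up. A row lasts 1/12 s, in which the tool goes at most 41.7 mm and 7.16 degrees, less where a joint would pass 70% of its speed; a pose out of reach is approached as far as the arm can. A call with a number of a shift or a turn outside -1 to 1 is refused whole. A call with a gripper value outside its range is refused whole. The fingers move at their own pace and stop on an object; "newtons" is the grip in N (left out, the last holds). Time passes only in rows, so rows that do not move let the fingers close. It gives the time, the measured TCP pose, the force, the opening and the grip force at its end, in the units of the state.
- get_state(): the state, without advancing time (a new reading comes with each control period).
- capture(name): name is "scene" or "top"; returns a dict with "frame" (400x640x3 uint8, red, green, blue), "range_z" (400x640 float32, m along the optical axis (not along the pixel's ray), 0 where there is no reading), "camera_matrix" (3x3 intrinsics, pixels), "T" (4x4, takes a point from camera to world coordinates). Camera axes: x right, y down, z forward; pixel columns grow to the right and rows downward; lengths in m; the calibration is good to about 2 mm. A picture is of the moment at which its call begins.
- close_job(): hands the job in; it is judged then, once.
The state is a dict: "time_s": time; "joints": joint angles; "qd": joint speeds; "joint_torque": joint torques, N m; "tcp_pos": TCP position; "eef_rot": TCP orientation; "contact_force": force on the tool from outside, world axes, zero at the start; "moment": the same for the moment, N m; "gripper_width": finger opening in m; "gripper_force": force on a finger pad.
Only numpy, scipy, OpenCV 4.12 (cv2) and the standard library are available. Lean on these libraries where they do the work, as an engineer would, in place of code of your own. Each camera call takes 0.05 s, during which the arm holds its last target. There are 200 camera calls.

## Working session

There is one attempt and no reset: what is moved stays moved. The work goes in short steps, Python scripts to look and compute and a tool call to move; the robot and the scene stay as the last step left them, time stands still between calls to the robot, and variables do not carry over. Pictures are saved under pics/ and viewed, at most 10 in all, crops included, and the job is handed in when it is done.

Besides the shell and the picture viewer there is one more tool, called after "Call:" as a command line: name --pt "numbers of a row" for each row, then --argument value for the rest. apply_moves: Moves the arm, as the interface text tells. Scaled input: -1 to 1 covers 1000 mm each way for a shift and 90 degrees each way for a turn. Its arguments: {"type":"object","properties":{"targets":{"type":"array","items":{"type":"array","items":{"type":"number"}}},"newtons":{"type":"number"}},"required":["targets"]}

```bash
mkdir -p pics; ls; python3 - <<'E'
from plant import *
import cv2,numpy as np
s=get_state();print(s)
for n in("scene","top"):
    c=capture(n);np.savez(f"{n}.npz",**c)
    cv2.imwrite(f"pics/{n}0.png",c["frame"][:,:,::-1]);print(n,c["camera_matrix"].tolist(),c["T"].round(3).tolist())
E
```

```text
pics
{'time_s': 0.0, 'joints': array([ 8.30830780e+01,  2.05902049e+01,  6.34971433e-01, -2.01087818e-02,
       -7.01345762e+01, -1.65089708e+01]), 'qd': array([-0.02585474,  0.03148162, -0.0984453 ,  0.03056366, -0.02330803,
       -0.07616037]), 'joint_torque': array([-1.12793503e-03, -5.82697105e+01,  2.93045944e+01,  6.99684396e+00,
        6.78032055e-03, -1.68340212e-04]), 'tcp_pos': array([0.26817465, 0.61895978, 0.24464567]), 'eef_rot': array([ 1.79908520e+02, -7.39889170e-03, -2.34327349e+01]), 'contact_force': array([-0.67409628,  0.06884628, -0.43839469]), 'moment': array([-0.02930256,  0.03094802, -0.04363704]), 'gripper_force': 0.0, 'gripper_width': 0.08817036938108155}
scene [[431.92383504837676, 0.0, 321.1885561806691], [0.0, 431.92383504837676, 201.41998926728405], [0.0, 0.0, 1.0]] [[-0.273, 0.534, -0.8, 1.188], [0.962, 0.134, -0.239, 0.195], [-0.02, -0.835, -0.55, 0.618], [0.0, 0.0, 0.0, 1.0]]
top [[450.432888969647, 0.0, 321.3941952024386], [0.0, 450.432888969647, 192.6510343380383], [0.0, 0.0, 1.0]] [[0.015, -0.993, 0.12, 0.386], [-1.0, -0.015, 0.001, -0.034], [0.001, -0.12, -0.993, 0.937], [0.0, 0.0, 0.0, 1.0]]
```

View pics/scene0.png

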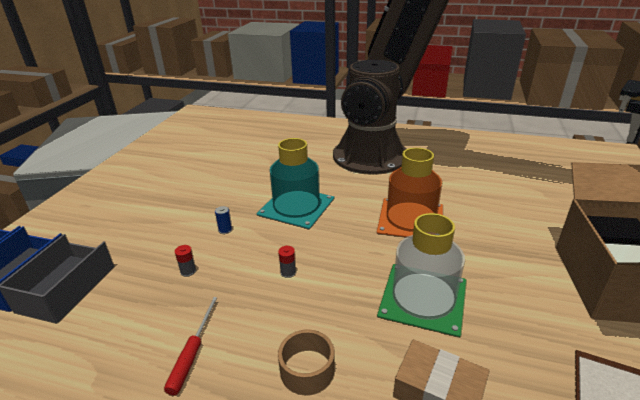

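View pics/top0.png

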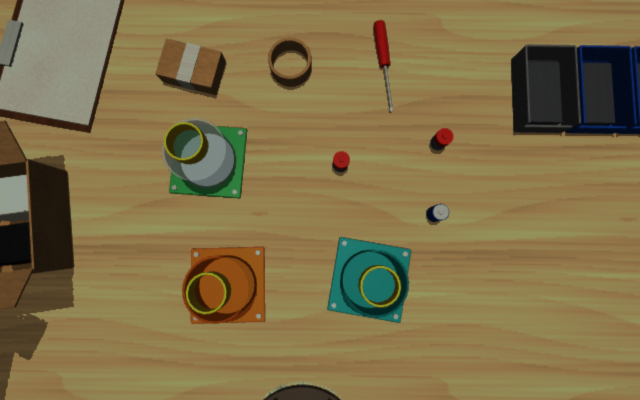

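The scene view shows the red cells at about (186,260) and (287,260), the blue cell at (223,220) and the green-footed jar's mouth at (433,228). In the top view the red cells are at (341,160) and (444,137), blue at (440,212) and the jar mouth at (184,142). The other two jars, orange and turquoise, are decoys.

```bash
cat > h.py <<'E'
import cv2,numpy as np
def ray(c,u,v,z):
    d=c["T"][:3,:3]@np.linalg.inv(c["camera_matrix"])@[u,v,1.];o=c["T"][:3,3]
    return o+d*(z-o[2])/d[2]
def pts(c):
    v,u=np.mgrid[:400,:640];z=c["range_z"];p=np.stack([u*z,v*z,z],-1)@np.linalg.inv(c["camera_matrix"]).T
    # u*z,v*z,z
    return p@c["T"][:3,:3].T+c["T"][:3,3]
E
python3 - <<'E'
from h import *
for n,wins in(("top",{"ra":(320,140,360,180),"rb":(425,120,460,155),"jar":(155,115,212,168)}),("scene",{"rb":(170,240,202,280),"ra":(272,240,302,280),"jar":(405,210,460,255)})):
    c=np.load(n+".npz");hsv=cv2.cvtColor(c["frame"],cv2.COLOR_RGB2HSV);P=pts(c)
    for k,(a,b,d,e) in wins.items():
        h=hsv[b:e,a:d].astype(int);p=P[b:e,a:d]
        m=(((h[...,0]<8)|(h[...,0]>172))&(h[...,1]>150)&(h[...,2]>60)) if k!="jar" else ((abs(h[...,0]-27)<5)&(h[...,1]>170))
        q=p[m];zt=np.percentile(q[:,2],95)
        t=m&(p[...,2]>(0.05 if k!="jar" else .172))
        ys,xs=np.nonzero(t);(cx,cy),r=cv2.minEnclosingCircle(np.stack([xs,ys],1).astype(np.float32))
        q=p[t];print(n,k,m.sum(),t.sum(),"ztop",zt.round(4),"px",a+cx,b+cy,r,"ray",ray(c,a+cx,b+cy,.058 if k!="jar" else .178).round(4),"mid",((q.min(0)+q.max(0))/2).round(4),"ext",(np.ptp(q,axis=0)).round(3))
    if n=="top":
        b=P[203:223,428:452].reshape(-1,3);b=b[b[:,2]>.05];print("blue",(b.min(0)+b.max(0))/2)
E
```

```text
top ra 227 225 ztop 0.061 px 341.0 159.5 8.558721542358398 ray [ 0.5594 -0.0711  0.058 ] mid [ 0.5604 -0.0711  0.0574] ext [0.034 0.032 0.014]
top rb 226 226 ztop 0.0611 px 444.2272720336914 136.0 8.466978073120117 ray [ 0.6102 -0.2767  0.058 ] mid [ 0.5066 -0.1636  0.4948] ext [0.241 0.26  0.884]
top jar 679 266 ztop 0.1785 px 183.5 140.89999961853027 19.886276245117188 ray [0.5642 0.2052 0.178 ] mid [0.4914 0.1032 0.5543] ext [0.21  0.274 0.765]
blue [ 0.43021658 -0.15761782  0.49344676]
scene rb 247 176 ztop 0.0593 px 183.30099487304688 252.85323429107666 9.151817321777344 ray [ 0.6223 -0.2666  0.058 ] mid [ 0.8921 -0.047   0.334 ] ext [0.592 0.484 0.568]
scene ra 247 177 ztop 0.06 px 286.0 252.0 8.062357902526855 ray [ 0.5678 -0.0664  0.058 ] mid [0.8666 0.0559 0.3341] ext [0.643 0.279 0.568]
scene jar 1131 225 ztop 0.177 px 433.7537307739258 226.35074615478516 19.799959182739258 ray [0.575  0.2092 0.178 ] mid [0.8603 0.2086 0.395 ] ext [0.655 0.064 0.446]
```

```bash
python3 - <<'E'
from h import *
from scipy.optimize import least_squares
c0={n:np.load(n+".npz") for n in("top","scene")}
def fit(q,r): 
    s=least_squares(lambda x:np.hypot(*(q[:,:2]-x).T)-r,np.median(q[:,:2],0),loss="soft_l1",f_scale=.002);return s.x.round(4),len(q),np.sqrt(np.mean(s.fun**2)).round(4)
for n,(a,b,d,e) in(("top",(155,115,212,168)),("scene",(405,210,460,255))):
    P=pts(c0[n])[b:e,a:d];z=c0[n]["range_z"][b:e,a:d];q=P[(z>0)&(abs(P[...,2]-.177)<.004)];print(n,"jar",fit(q,.032))
    q=P[(z>0)&(P[...,2]<.173)&(P[...,2]>.142)];print((q.min(0)+q.max(0))/2)
for k,n,(a,b,d,e) in(("ra","top",(320,140,360,180)),("rb","top",(425,120,460,155)),("blue","top",(425,195,455,225)),("rb","scene",(170,240,202,280)),("ra","scene",(272,240,302,280))):
    P=pts(c0[n])[b:e,a:d];z=c0[n]["range_z"][b:e,a:d];q=P[(z>0)&(abs(P[...,2]-.058)<.005)];print(n,k,((q.min(0)+q.max(0))/2).round(4),q.mean(0).round(4),np.ptp(q,axis=0).round(3))
E
```

```text
top jar (array([0.5649, 0.2058]), 313, np.float64(0.0013))
[0.56354932 0.20434102 0.15745214]
scene jar (array([0.5686, 0.2098]), 307, np.float64(0.0014))
[0.5680961  0.20960526 0.15749661]
top ra [ 0.5606 -0.0711  0.0577] [ 0.5602 -0.0713  0.058 ] [0.033 0.032 0.009]
top rb [ 0.6106 -0.2773  0.0579] [ 0.6103 -0.2771  0.0579] [0.033 0.034 0.01 ]
top blue [ 0.4592 -0.2658  0.0581] [ 0.4591 -0.2661  0.0584] [0.03  0.031 0.01 ]
scene rb [ 0.6137 -0.2728  0.057 ] [ 0.615  -0.2722  0.0573] [0.035 0.033 0.008]
scene ra [ 0.563  -0.0672  0.0574] [ 0.5652 -0.0664  0.0575] [0.035 0.033 0.009]
```

Call:
apply_moves --pt "1 0 0 -0.02 0 0 -0.0651" --pt "1 0 0 -0.02 0 0 -0.0651" --pt "1 0 0 0 0 0 -0.0651" --pt "1 0 0 0 0 0 -0.0651"

```text
time_s: 0.43
tcp_pos: [0.2684, 0.6198, 0.2868]
eef_rot: [-179.9, -0.0, 0.3]
contact_force: [-0.4, -0.0, -0.5]
gripper_width: 0.0877
gripper_force: 0.0
```

Call:
apply_moves --pt "1 0.0147 0.0345 0 0 0 0" --pt "1 0.0147 0.0345 0 0 0 0" --pt "1 0.0147 0.0345 0 0 0 0" --pt "1 0.0147 0.0345 0 0 0 0" --pt "1 0.0147 0.0345 0 0 0 0" --pt "1 0.0147 0.0345 0 0 0 0" --pt "1 0.0147 0.0345 0 0 0 0" --pt "1 0.0147 0.0345 0 0 0 0" --pt "1 0.0147 0.0345 0 0 0 0" --pt "1 0.0147 0.0345 0 0 0 0" --pt "1 0.0147 0.0345 0 0 0 0" --pt "1 0.0147 0.0345 0 0 0 0" --pt "1 0.0147 0.0345 0 0 0 0" --pt "1 0.0147 0.0345 0 0 0 0" --pt "1 0.0147 0.0345 0 0 0 0" --pt "1 0.0147 0.0345 0 0 0 0" --pt "1 0.0147 0.0345 0 0 0 0" --pt "1 0.0147 0.0345 0 0 0 0" --pt "1 0.0147 0.0345 0 0 0 0" --pt "1 0 0 0 0 0 0"

```text
time_s: 2.1
tcp_pos: [0.549, -0.0409, 0.2847]
eef_rot: [179.9, 0.1, -0.2]
contact_force: [0.5, 1.2, -0.3]
gripper_width: 0.0874
gripper_force: 0.0
```

Call:
apply_moves --pt "1 0.013 0.028 0 0 0 0" --pt "1 0 0 0.04 0 0 0" --pt "1 0 0 0.04 0 0 0" --pt "1 0 0 0.04 0 0 0" --pt "1 0 0 0.04 0 0 0" --pt "1 0 0 0 0 0 0" --pt "1 0 0 0 0 0 0"

```text
time_s: 2.68
tcp_pos: [0.5595, -0.0644, 0.1243]
eef_rot: [179.9, 0.3, 0.0]
contact_force: [0.5, -0.0, 1.1]
gripper_width: 0.0878
gripper_force: 0.0
```

```bash
python3 - <<'E'
from plant import *
from h import *
print(get_state()["tcp_pos"])
a=[cv2.resize(capture(n)["frame"][b:b+150,u:u+200],None,fx=2,fy=2) for n,u,b in(("scene",190,130),("top",240,80))]
cv2.imwrite("pics/g1.png",np.hstack(a)[:,:,::-1])
E
```

```text
[ 0.55954987 -0.06443992  0.12429755]
```

View pics/g1.png

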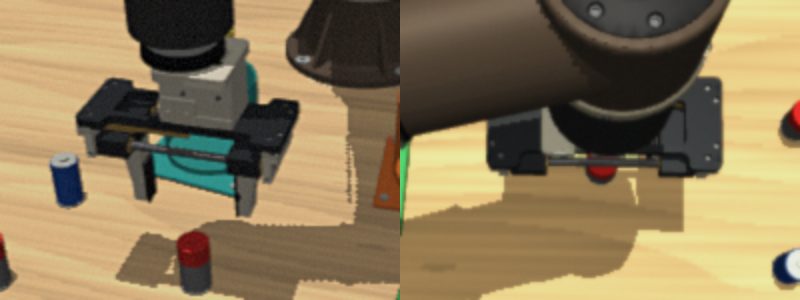

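The fingers (x≈145 and 245 in the left crop) straddle the first red cell at x≈193, so it can go down after a few mm of correction.

Call:
apply_moves --newtons 25 --pt "1 0.0025 0.0046 0 0 0 0" --pt "1 0 0 0.025 0 0 0" --pt "1 0 0 0.025 0 0 0" --pt "1 0 0 0.024 0 0 0" --pt "1 0 0 0 0 0 0" --pt "1 0 0 0 0 0 0" --pt "0 0 0 0 0 0 0" --pt "0 0 0 0 0 0 0" --pt "0 0 0 0 0 0 0" --pt "0 0 0 0 0 0 0" --pt "0 0 0 0 0 0 0" --pt "0 0 0 0 0 0 0"

```text
time_s: 3.78
tcp_pos: [0.5635, -0.0686, 0.052]
eef_rot: [-180.0, -0.0, 0.0]
contact_force: [-0.4, -0.3, -0.7]
gripper_width: 0.0533
gripper_force: 0.0
```

Call:
apply_moves --pt "0 0 0 0 0 0 0" --pt "0 0 0 0 0 0 0" --pt "0 0 0 0 0 0 0" --pt "0 0 0 0 0 0 0" --pt "0 0 0 0 0 0 0" --pt "0 0 0 0 0 0 0" --pt "0 0 0 0 0 0 0" --pt "0 0 0 0 0 0 0"

```text
time_s: 4.45
tcp_pos: [0.5633, -0.0687, 0.0515]
eef_rot: [180.0, 0.0, 0.0]
contact_force: [0.0, 0.1, 0.4]
gripper_width: 0.0322
gripper_force: 24.9
```

Call:
apply_moves --pt "0 0 0 -0.02 0 0 0" --pt "0 0 0 -0.04 0 0 0" --pt "0 0 0 -0.04 0 0 0" --pt "0 0 0 -0.04 0 0 0" --pt "0 0 0 -0.04 0 0 0" --pt "0 0 0 -0.04 0 0 0" --pt "0 0 0 0 0 0 0" --pt "0 0.0015 -0.035 0 0 0 0" --pt "0 0.0015 -0.035 0 0 0 0" --pt "0 0.0015 -0.035 0 0 0 0" --pt "0 0.0015 -0.035 0 0 0 0" --pt "0 0.0015 -0.035 0 0 0 0" --pt "0 0.0015 -0.035 0 0 0 0" --pt "0 0.0015 -0.035 0 0 0 0" --pt "0 0 -0.032 0 0 0 0" --pt "0 0 0 0 0 0 0" --pt "0 0 0 0 0 0 0" --pt "0 0 0 0 0 0 0"

```text
time_s: 5.95
tcp_pos: [0.5733, 0.2084, 0.2708]
eef_rot: [180.0, 0.1, 0.1]
contact_force: [1.2, 0.4, -1.1]
gripper_width: 0.0325
gripper_force: 24.9
```

```bash
python3 - <<'E'
from plant import *
from h import *
s=get_state();print(s["tcp_pos"],s["contact_force"],s["gripper_width"])
a=[cv2.resize(capture(n)["frame"][b:b+200,u:u+200],None,fx=2,fy=2) for n,u,b in(("scene",340,100),("top",90,40))]
cv2.imwrite("pics/g2.png",np.hstack(a)[:,:,::-1])
E
```

```text
[0.57328297 0.20836032 0.27079507] [ 1.16285243  0.40826155 -1.14466368] 0.03251334765912226
```

View pics/g2.png

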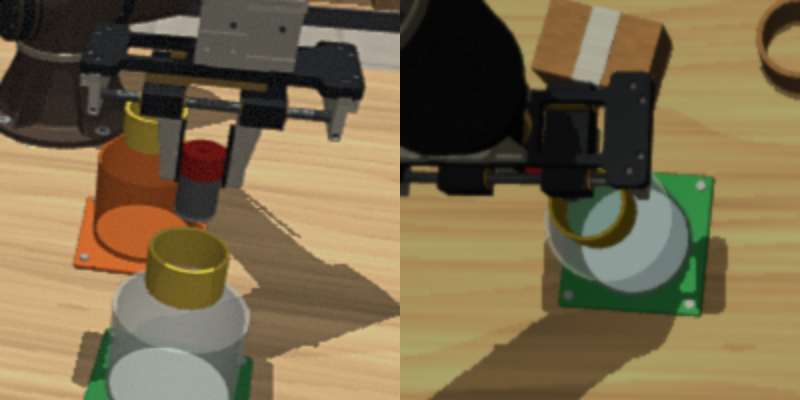

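The left crop shows the cell held upright, its bottom at about (197,207), above and slightly behind the yellow mouth at (188,245). The calibration places it about 5 mm off-centre in +x, as planned.

Call:
apply_moves --pt "0 0 0 0.02 0 0 0" --pt "0 0 0 0.02 0 0 0" --pt "0 0 0 0.02 0 0 0" --pt "0 0 0 0.006 0 0 0" --pt "0 0 0 0 0 0 0" --pt "0 0 0 0 0 0 0"

```text
time_s: 6.55
tcp_pos: [0.5742, 0.2077, 0.2063]
eef_rot: [180.0, -0.0, -0.0]
contact_force: [0.4, 0.4, -1.6]
gripper_width: 0.0324
gripper_force: 24.9
```

Call:
apply_moves --pt "1 0 0 0 0 0 0" --pt "1 0 0 0 0 0 0" --pt "1 0 0 0 0 0 0" --pt "1 0 0 0 0 0 0" --pt "1 0 0 0 0 0 0" --pt "1 0 0 0 0 0 0" --pt "1 0 0 0 0 0 0" --pt "1 0 0 -0.03 0 0 0" --pt "1 0 0 -0.04 0 0 0" --pt "1 0 0 -0.01 0 0 0" --pt "1 0.004 0.039 0 0 0 0" --pt "1 0.004 0.039 0 0 0 0" --pt "1 0.004 0.039 0 0 0 0" --pt "1 0.004 0.039 0 0 0 0" --pt "1 0.004 0.039 0 0 0 0" --pt "1 0.004 0.039 0 0 0 0" --pt "1 0.004 0.039 0 0 0 0" --pt "1 0.004 0.039 0 0 0 0" --pt "1 0 0 0 0 0 0"

```text
time_s: 8.13
tcp_pos: [0.6058, -0.1093, 0.2854]
eef_rot: [179.9, 0.0, -0.2]
contact_force: [-0.1, 0.0, 0.3]
gripper_width: 0.0879
gripper_force: 0.0
```

```bash
python3 - <<'E'
from plant import *
from h import *
s=get_state();print(s["tcp_pos"],s["contact_force"],s["gripper_width"])
a=[cv2.resize(capture(n)["frame"][b:b+200,u:u+200],None,fx=2,fy=2) for n,u,b in(("scene",340,150),("top",120,60))]
cv2.imwrite("pics/g3.png",np.hstack(a)[:,:,::-1])
E
```

```text
[ 0.60575696 -0.10928828  0.28542373] [-0.09930147  0.03722557  0.31056341] 0.08794401934358793
```

View pics/g3.png

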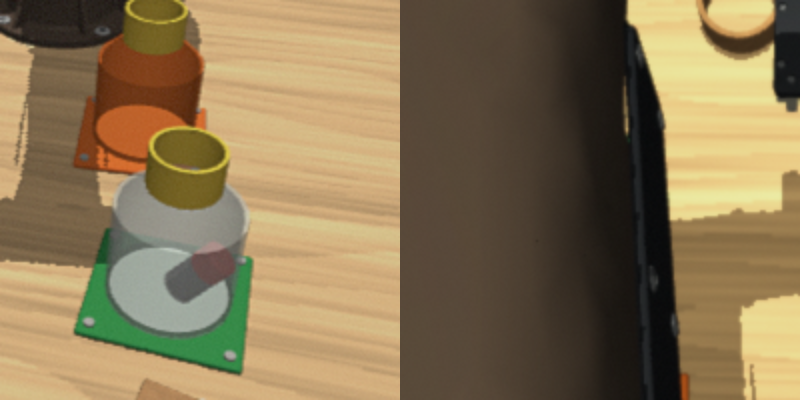

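The first cell lies inside the jar body, at about (200,270) in the left crop. Next is the second cell.

Call:
apply_moves --pt "1 0.0015 0.0415 0 0 0 0" --pt "1 0.0015 0.0415 0 0 0 0" --pt "1 0.0015 0.0415 0 0 0 0" --pt "1 0.0015 0.0415 0 0 0 0" --pt "1 0 0 0 0 0 0" --pt "1 0 0 0.04 0 0 0" --pt "1 0 0 0.04 0 0 0" --pt "1 0 0 0.04 0 0 0" --pt "1 0 0 0.04 0 0 0" --pt "1 0 0 0 0 0 0" --pt "1 0 0 0 0 0 0"

```text
time_s: 9.15
tcp_pos: [0.6112, -0.2685, 0.1243]
eef_rot: [-180.0, 0.3, 0.1]
contact_force: [-0.1, 0.0, 1.0]
gripper_width: 0.0874
gripper_force: 0.0
```

```bash
python3 - <<'E'
from plant import *
from h import *
s=get_state();print(s["tcp_pos"],s["contact_force"],s["gripper_width"])
a=[cv2.resize(capture(n)["frame"][b:b+180,u:u+200],None,fx=2,fy=2) for n,u,b in(("scene",90,120),("top",340,60))]
cv2.imwrite("pics/g4.png",np.hstack(a)[:,:,::-1])
E
```

```text
[ 0.61115378 -0.26852262  0.12429878] [-1.17928389e-01  5.87569459e-04  1.04683308e+00] 0.0874137239107548
```

View pics/g4.png

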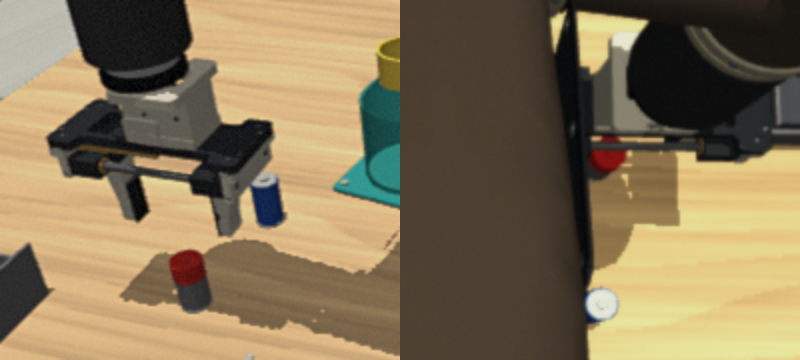

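The second red cell, at about (188,280) in the left crop, sits below and between the fingers at (130,200) and (228,215). Blue is well clear.

Call:
apply_moves --pt "1 0.001 0.0065 0 0 0 0" --pt "1 0 0 0.025 0 0 0" --pt "1 0 0 0.025 0 0 0" --pt "1 0 0 0.024 0 0 0" --pt "1 0 0 0 0 0 0" --pt "1 0 0 0 0 0 0" --pt "0 0 0 0 0 0 0" --pt "0 0 0 0 0 0 0" --pt "0 0 0 0 0 0 0" --pt "0 0 0 0 0 0 0" --pt "0 0 0 0 0 0 0" --pt "0 0 0 0 0 0 0" --pt "0 0 0 0 0 0 0" --pt "0 0 0 0 0 0 0" --pt "0 0 0 0 0 0 0" --pt "0 0 0 0 0 0 0" --pt "0 0 0 0 0 0 0" --pt "0 0 0 0 0 0 0" --pt "0 0 0 0 0 0 0"

```text
time_s: 10.83
tcp_pos: [0.6128, -0.2762, 0.0515]
eef_rot: [-180.0, 0.0, 0.0]
contact_force: [0.1, 0.7, -0.2]
gripper_width: 0.0322
gripper_force: 25.0
```

Call:
apply_moves --pt "0 0 0 -0.02 0 0 0" --pt "0 0 0 -0.04 0 0 0" --pt "0 0 0 -0.04 0 0 0" --pt "0 0 0 -0.04 0 0 0" --pt "0 0 0 -0.04 0 0 0" --pt "0 0 0 -0.04 0 0 0" --pt "0 0 0 0 0 0 0" --pt "0 -0.004 -0.04 0 0 0 0" --pt "0 -0.004 -0.04 0 0 0 0" --pt "0 -0.004 -0.04 0 0 0 0" --pt "0 -0.004 -0.04 0 0 0 0" --pt "0 -0.004 -0.04 0 0 0 0" --pt "0 -0.004 -0.04 0 0 0 0" --pt "0 -0.004 -0.04 0 0 0 0" --pt "0 -0.004 -0.04 0 0 0 0" --pt "0 -0.004 -0.04 0 0 0 0" --pt "0 -0.004 -0.04 0 0 0 0" --pt "0 -0.004 -0.04 0 0 0 0" --pt "0 0 -0.03 0 0 0 0" --pt "0 0 0 0 0 0 0"

```text
time_s: 12.5
tcp_pos: [0.5683, 0.1988, 0.2707]
eef_rot: [-180.0, 0.0, 0.2]
contact_force: [0.2, -0.8, -2.3]
gripper_width: 0.0323
gripper_force: 25.0
```

Call:
apply_moves --pt "0 0 0 0 0 0 0" --pt "0 0 0 0 0 0 0"

```text
time_s: 12.67
tcp_pos: [0.5684, 0.1938, 0.271]
eef_rot: [180.0, 0.0, 0.1]
contact_force: [-0.3, -0.1, -1.2]
gripper_width: 0.0325
gripper_force: 25.0
```

Call:
apply_moves --pt "0 -0.002 -0.0145 0 0 0 0" --pt "0 0 0 0 0 0 0" --pt "0 0 0 0 0 0 0"

```text
time_s: 12.92
tcp_pos: [0.5667, 0.2079, 0.2715]
eef_rot: [180.0, 0.0, -0.0]
contact_force: [-0.6, 0.8, -1.3]
gripper_width: 0.0321
gripper_force: 25.0
```

```bash
python3 - <<'E'
from plant import *
from h import *
s=get_state();print(s["tcp_pos"],s["contact_force"],s["gripper_width"])
cv2.imwrite("pics/g5.png",cv2.resize(capture("scene")["frame"][120:320,340:540],None,fx=2,fy=2)[:,:,::-1])
E
```

```text
[0.56674997 0.20792275 0.27149308] [-0.6456639   0.77491297 -1.26943209] 0.03214306331813094
```

View pics/g5.png

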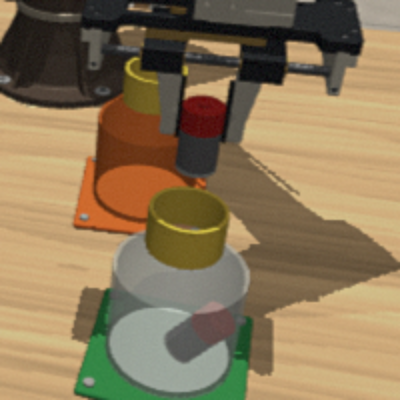

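The second cell hangs upright with its bottom at about (197,167), above the yellow mouth at (188,208). The first cell is still lying in the body.

Call:
apply_moves --pt "0 0 0 0.02 0 0 0" --pt "0 0 0 0.02 0 0 0" --pt "0 0 0 0.02 0 0 0" --pt "0 0 0 0.006 0 0 0" --pt "0 0 0 0 0 0 0" --pt "0 0 0 0 0 0 0"

```text
time_s: 13.47
tcp_pos: [0.5672, 0.208, 0.2062]
eef_rot: [180.0, -0.0, -0.0]
contact_force: [-0.7, -0.4, -0.1]
gripper_width: 0.0326
gripper_force: 25.0
```

Call:
apply_moves --pt "1 0 0 0 0 0 0" --pt "1 0 0 0 0 0 0" --pt "1 0 0 0 0 0 0" --pt "1 0 0 0 0 0 0" --pt "1 0 0 0 0 0 0" --pt "1 0 0 0 0 0 0" --pt "1 0 0 0 0 0 0" --pt "1 0 0 -0.03 0 0 0" --pt "1 0 0 -0.04 0 0 0" --pt "1 0 0 -0.03 0 0 0" --pt "1 0 0.03 0 0 0 0" --pt "1 0 0.03 0 0 0 0" --pt "1 0 0.03 0 0 0 0" --pt "1 0 0.03 0 0 0 0" --pt "1 0 0 0 0 0 0" --pt "1 0 0 0 0 0 0" --pt "1 0 0 0 0 0 0" --pt "1 0 0 0 0 0 0"

```text
time_s: 14.97
tcp_pos: [0.5668, 0.089, 0.3055]
eef_rot: [-180.0, 0.0, 0.0]
contact_force: [-0.2, -0.5, 0.1]
gripper_width: 0.0877
gripper_force: 0.0
```

```bash
python3 - <<'E'
from plant import *
from h import *
s=get_state();print(s["tcp_pos"],s["contact_force"],s["gripper_width"])
cv2.imwrite("pics/g6.png",capture("scene")["frame"][:,:,::-1])
E
```

```text
[0.56683942 0.08896309 0.30549625] [-0.1883928  -0.5060295   0.13681995] 0.08771113000504442
```

View pics/g6.png

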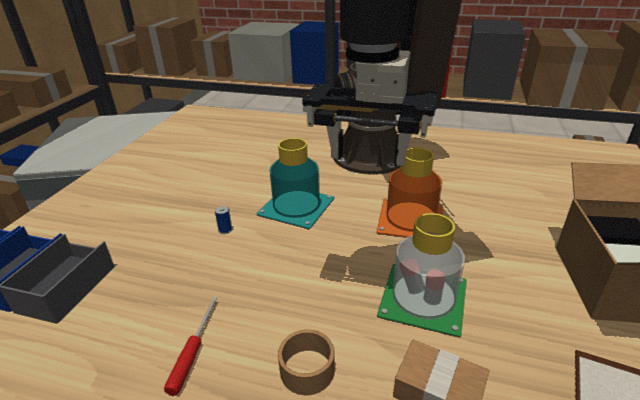

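Both red cells are in the jar body, at about (410,275) and (434,285). The blue cell still stands at (223,220), and the arm is clear.

```bash
python3 -c "
from plant import *
print(close_job())"
```

```text
the job is handed in; nothing more can be done
None
```

Both spent cells are down in the body of the green-footed jar, the blue cell was left standing where it was, and the job was handed in at about 15 s with the arm clear; no verdict came back.

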